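# Clamp a circuit module with a turnbuckle

## Robot

A 7-joint arm with a two-finger parallel gripper is mounted at the origin on the work surface. World frame = base frame: x ahead of the robot, y to its left, z up, the work surface at z = 0. Lengths are in mm, angles in degrees, forces in N, time in s.
With the tool pointing down it reaches from about 350 to 900 mm from the base axis. Payload 7.2 kg.
Tool frame: the origin (TCP) lies at the very end of the fingers, on their centre line; the grasp point (between the pads) lies behind it (hold_point_z is the z of the grasp point in the tool frame, in mm); z points along the fingers, y is the direction in which the jaws open and shut (so a half turn about z gives the same grasp; the last joint's range is limited). The gripper opens to 85 mm and grips with 20 to 120 N. Pads are 22 mm wide; open, the fingers measure 114 mm over their backs; the gripper's body (76 mm by 85 mm) begins 54 mm behind the grasp point. The pads swing forward as they close: fully open they stand 13 mm farther back than shut.
Start: joints at [-80.569, 23.554, -0.728, 91.456, 0.321, 64.991, -4.71], TCP at [144.199, 608.141, 231.297] pointing down, gripper open.
Joint ranges: [-169.25, 169.25], [-16.82, 113.86], [-84.01, 82.57], [7.8, 145.47], [-59.2, 239.2], [7.22, 106.19], [-163.78, 163.78]. Speed limits (degrees/s): [136.94, 136.94, 172.46, 172.46, 180, 180, 180].

## Interface

Orientations are given as a 3x3 rotation matrix whose columns are the frame's x, y, z axes.
In Python, from workcell import get_obs, read_camera, camera_params, sign_off, hold_point_z gives the robot as it stands.
- The arm moves only by the tool jog_arm, never from a script. Its argument "commands" is a list of rows, each a list of 7 numbers: the shift along the tool's x, y, z in m, then the turn, a rotation vector about the tool's x, y, z in degrees, then the opening in per cent of the stroke, from 0 (shut) to 100 (fully open). A call has 1 to 20 rows; each row is the pose to reach, as a shift and turn from the pose commanded when the call began, along the tool's axes at that moment; what a row does not reach only later rows make up. A row lasts 1/10 s, in which the tool goes at most 50 mm and 8.59 degrees, less where a joint would pass 70% of its speed; a pose out of reach is approached as far as the arm can. A call with a gripper value outside its range is refused whole. The fingers move at their own pace and stop on an object; "newtons" is the grip in N (left out, the last holds). Time passes only in rows, so rows that repeat a pose let the fingers close. It gives the time, the measured TCP pose, the force and the opening at its end, in the units of the state.
- get_obs(): the state, without advancing time (a new reading comes with each control period).
- read_camera(name): name is "scene" or "top"; returns the picture (384x512x3 uint8, red, green, blue); there is no depth.
- camera_params(name): a dict with "camera_matrix" (3x3 intrinsics, pixels), "k1" (the pictures are not rectified: a ray, as slopes to the right and down, at radius r is drawn at 1 + k1 r^2 times it, then the intrinsics apply), "R" (3x3) and "t" (3): a world point X has camera coordinates R X + t. Camera axes: x right, y down, z forward; pixel columns grow to the right and rows downward; lengths in mm; the calibration is good to about 2 mm. A picture is of the moment at which its call begins. camera_params takes no time and is no camera call.
- sign_off(): hands the job in, once; it reports no verdict.
The state is a dict: "time_s": time; "q": joint angles; "qd": joint speeds; "joint_efforts": joint torques, N m; "position": TCP position; "eef_rot": TCP orientation; "wrist_force": force on the tool from outside, world axes, zero at the start; "torque": the same for the moment, N m; "grip_width": finger opening in mm.
Only numpy, scipy, OpenCV 4.12 (cv2) and the standard library are available. Lean on these libraries where they do the work, as an engineer would, in place of code of your own. Each camera call takes 0.05 s, during which the arm holds its last target.

## Task

Set the circuit module upright and square on the blue seat of the clamping rig, between its two spring pads, and let go of it. Then turn the middle body of the turnbuckle by its four arms, upper arm away from the seat and over, so that both jaws draw in together, until both spring pads are pressed in about half way by the module. Leave the meter, screwdriver and spray can where they are.

Things in the scene. Friction and masses are not known exactly. Their poses are not given: they have to be found in the camera images.
- rig: Clamping rig, fixed on the bench, to the left or right: aluminium base 240 (x) x 270 (y) x 16 mm, origin under its centre, z up. Turnbuckle along y at x = +60 mm; seat at x = -60 mm. Two jaw carriages, mirror images, slide along y; each has a post at x = 60 mm (26 mm wide, top 132 mm up, 65 mm or more from the middle) that holds one threaded rod of the turnbuckle
- seat (a point): Middle of the top of the blue seat, 70 x 70 mm, 30 mm above the bench; axes as the rig's (y runs from pad to pad). The module's 90 mm length goes along y and overhangs the seat 10 mm at each end
- sleeve_mid (a point): Middle of the turnbuckle on its turning axis, 115 mm above the bench; axes as the rig's, not turning with it. Brass body 112 mm long along y, 32 mm thick; at its middle (y = 0) four arms, 90 degrees apart, stand out square to y: steel bars 12 mm thick with orange 15 mm ball ends, tips 63 mm from the axis
- sleeve (a joint): Turn of the turnbuckle about the rig's +y axis (rad, -0.2 to 8.2, starts 0 to 1.6). At 0 the arms point up, down, +x and -x of the rig, and each pad's face is 58 mm from the middle; as it grows the upper arm goes towards +x (away from the seat) and down, and each jaw draws in 3 mm per rad. Friction about 0.18 N m; stays where it is left
- pad_left (a joint): Press-in of the +y spring pad into its jaw (m): 0 free, 0.008 bottomed; spring 3 N per mm. The orange stem between pad and jaw shortens from 12 to 4 mm
- pad_right (a joint): The same for the -y pad
- padface_left (a point): Middle of the +y pad's clamping face (black, 44 mm wide in x, 34 mm high, 22 mm above the seat's top); moves with jaw and pad; axes as the rig's. The jaw plate behind it is 60 mm wide in x, 12 mm thick, top 73 mm above the bench, its inner face 20 mm behind the free pad's face
- padface_right (a point): The same for the -y pad
- module_mid (a point): Circuit module, 0.2 to 0.4 kg: green box with white top, 60 (x) x 90 (y) x 45 mm high, starts upright on the blue mat. This point is its centre, 22.5 mm above its underside, z up. On its top a black grip rib, 16 mm thick in y, 50 mm long in x, 34 mm high (top 56.5 mm above this point), in the middle
- module: The same module; origin at the centre of its underside
- mat: Blue mat, 280 (x) x 210 (y) x 4 mm, fixed; origin under its centre. Carries the module (nearer the robot) and the meter (farther)
- meter: Yellow multimeter lying flat, 70 (x) x 140 (y) x 42 mm, on the far half of the mat; origin under its centre; leave alone
- driver: Screwdriver, 180 mm, lying on the far part of the bench; leave alone
- cleaner: Spray can, 52 mm across, 150 mm high, standing on the far part of the bench; leave alone
There are look-alikes about, which are no part of the job. Of the things like the module, leave any that is purple; of the rest the larger one is meant.

How it is judged (in metres and radians):
On the way, in this order (a step that is already met when the one before it is completed fails the run):
1. the module sits on the seat between the pads, released, the pads not yet pressed (x of module_mid in the frame of seat between -0.012 and 0.012 m and y of module_mid in the frame of seat between -0.01 and 0.01 m and z of module_mid in the frame of seat between 0.0195 and 0.0255 m and angle between the z axis of module_mid and the z axis of rig, either way round below 0.08 rad and angle between the y axis of module_mid and the y axis of rig, either way round below 0.15 rad and contact force between the fingers and module below 0.1 N and value of joint each of pad_left, pad_right below 0.0015 m), for 0.2 s.
2. both pads are pressed in 2 to 6.5 mm (value of joint pad_left between 0.002 and 0.0065 m and value of joint pad_right between 0.002 and 0.0065 m), for 0.2 s.
At the end, for the whole second after the job is handed in: The module sits upright on the seat (centre within 12 mm along and 10 mm across, between the pads, turned less than 0.15 rad from square), released and at rest, and both spring pads are pressed in 2 to 6.5 mm of their 8 mm, with the turnbuckle still (all of step 2 and x of module_mid in the frame of seat between -0.012 and 0.012 m and y of module_mid in the frame of seat between -0.01 and 0.01 m and z of module_mid in the frame of seat between 0.0195 and 0.0255 m and angle between the z axis of module_mid and the z axis of rig, either way round below 0.08 rad and angle between the y axis of module_mid and the y axis of rig, either way round below 0.15 rad and contact force between the fingers and module below 0.1 N and linear speed of module below 0.01 m/s and velocity of joint sleeve between -0.05 and 0.05 rad/s); the robot touches nothing.
It fails at once if a bystander is moved more than 30 mm (distance of any of meter, driver, cleaner from where it was at the start of the episode above 0.03 m).
It also fails if it takes over 72 s, if anything falls off the work surface, if the arm or the gripper's body presses on something with over 40 N, if the wrist force passes 120 N, or if a joint passes its speed limit or range.

## Working session

There is one attempt and no reset: what is moved stays moved. The work goes in short steps, Python scripts to look and compute and a tool call to move; the robot and the scene stay as the last step left them, time stands still between calls to the robot, and variables do not carry over. Pictures are saved under pics/ and viewed, and the job is handed in when it is done.

Besides the shell and the picture viewer there is one more tool, called as name([rows], argument=value, ...), one row to a line, values as JSON. jog_arm: Moves the arm, as the interface text tells. Its arguments: {"type":"object","properties":{"commands":{"type":"array","items":{"type":"array","items":{"type":"number"}}},"newtons":{"type":"number"}},"required":["commands"]}

```bash
ls; mkdir -p pics
python3 - <<'E'
from workcell import *
import cv2
o=get_obs();print(o)
print(hold_point_z)
for n in("scene","top"):
    cv2.imwrite(f"pics/{n}0.png",read_camera(n)[:,:,::-1]);print(camera_params(n))
E
```

```text
pics
{'time_s': 0.0, 'q': array([-80.5669642 ,  23.59999512,  -0.72876131,  91.50483853,
         0.31815874,  64.99109366,  -4.70858708]), 'qd': array([-0.01092846, -0.01064802, -0.00175072, -0.09213673,  0.0606224 ,
        0.00516238, -0.15683459]), 'joint_efforts': array([ 3.88761591e-04, -6.00639653e+01,  6.82022665e-01, -2.99421161e+01,
        1.36694836e-02,  1.05672548e-02, -1.30705925e-05]), 'position': array([144.11741786, 607.6337175 , 230.44762455]), 'eef_rot': array([[-9.73022767e-01,  2.30708906e-01, -3.08755603e-04],
       [ 2.30709101e-01,  9.73021437e-01, -1.61040111e-03],
       [-7.11080577e-05, -1.63818968e-03, -9.99998656e-01]]), 'wrist_force': array([ 0.70012647, -0.14985435, -0.38788602]), 'torque': array([ 0.03903824,  0.03944115, -0.02854103]), 'grip_width': 84.9933677362206}
-18.700000000000003
{'camera_matrix': array([[373.89843158,   0.        , 260.95936137],
       [  0.        , 373.89843158, 187.23777747],
       [  0.        ,   0.        ,   1.        ]]), 'k1': -0.07446005864043488, 'R': array([[ 0.88152951,  0.47209449,  0.00570305],
       [ 0.25594613, -0.46770124, -0.8460184 ],
       [-0.3967333 ,  0.74724985, -0.5331232 ]]), 't': array([-503.39818299,  -48.3085259 , 1139.64983895])}
{'camera_matrix': array([[449.82228123,   0.        , 253.31856752],
       [  0.        , 449.82228123, 187.86340032],
       [  0.        ,   0.        ,   1.        ]]), 'k1': -0.06663156273011334, 'R': array([[-0.00213202, -0.99970511, -0.02418966],
       [-0.99660882,  0.00411396, -0.08218229],
       [ 0.08225757,  0.02393241, -0.99632371]]), 't': array([  23.84441766,  548.3857225 , 1179.57395931])}
```

View pics/scene0.png

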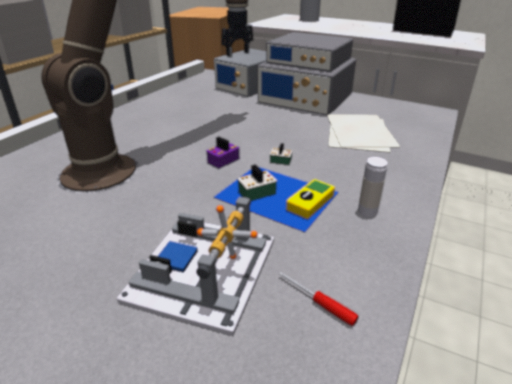

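View pics/top0.png

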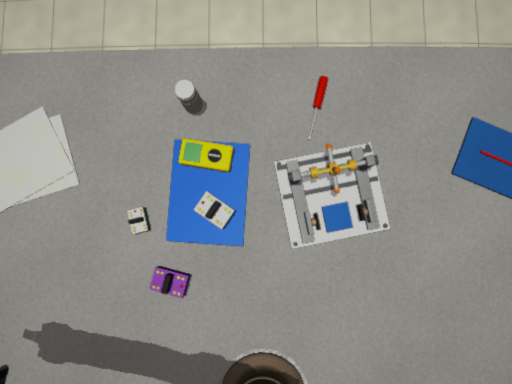

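Run:
```python
import cv2
t=cv2.imread("pics/top0.png");s=cv2.imread("pics/scene0.png")
def z(i,x0,y0,x1,y1,f,n): cv2.imwrite(n,cv2.resize(i[y0:y1,x0:x1],None,fx=f,fy=f,interpolation=cv2.INTER_CUBIC))
z(t,265,130,400,255,5,"pics/t_rig.png")
z(t,160,180,255,255,8,"pics/t_mod.png")
z(s,120,190,280,330,5,"pics/s_rig.png")
z(s,210,150,310,225,8,"pics/s_mod.png")
```

```text
(no output)
```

View pics/t_rig.png

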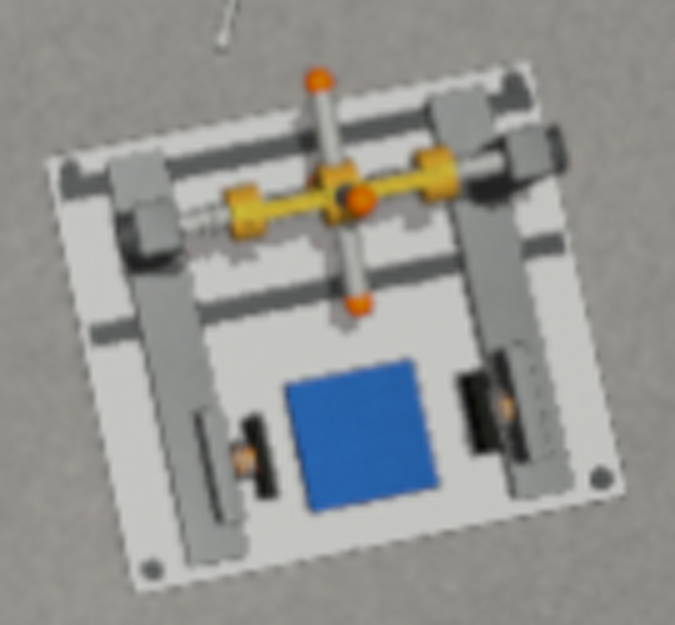

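View pics/t_mod.png

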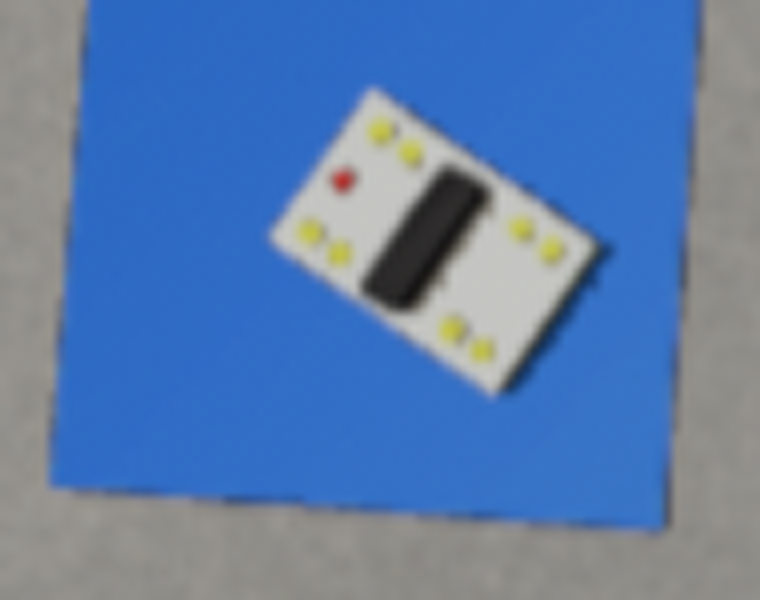

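View pics/s_rig.png

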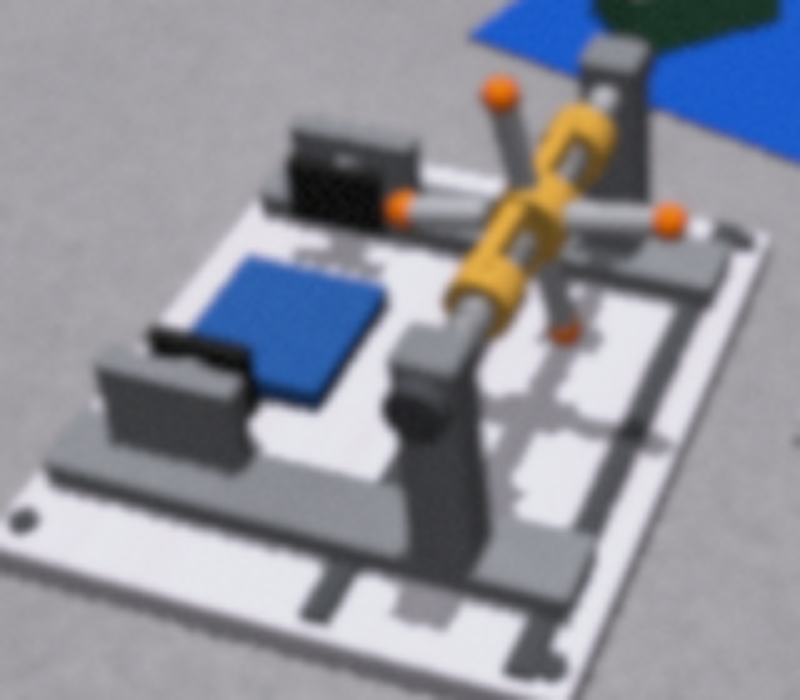

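View pics/s_mod.png

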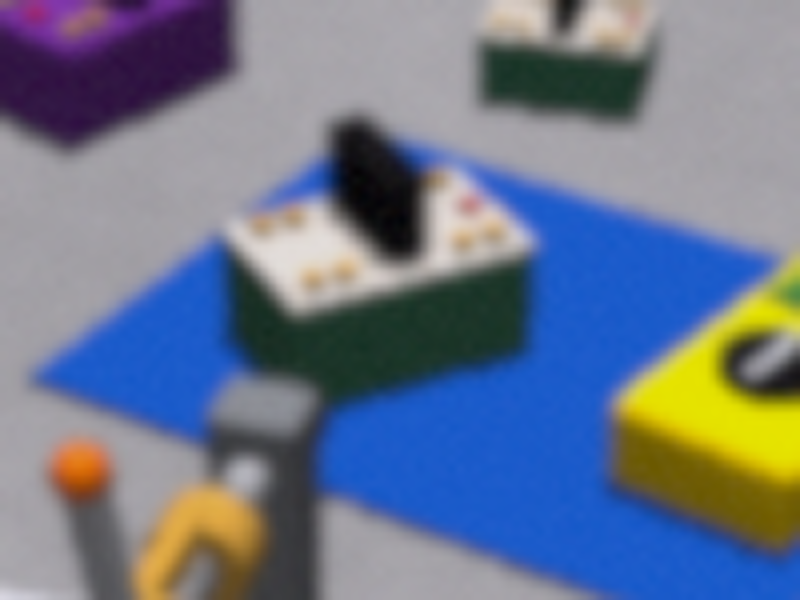

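```bash
cat > h.py <<'E'
import numpy as np,cv2
from workcell import *
P={n:camera_params(n) for n in("scene","top")}
def und(n,uv):
    p=P[n];D=np.array([p['k1'],0,0,0,0.]);
    return cv2.undistortPoints(np.array(uv,float).reshape(-1,1,2),p['camera_matrix'],D).reshape(-1,2)
def proj(n,X):
    p=P[n];return cv2.projectPoints(np.array(X,float).reshape(-1,1,3),cv2.Rodrigues(p['R'])[0],p['t'],p['camera_matrix'],np.array([p['k1'],0,0,0,0.]))[0].reshape(-1,2)
def tri(a,b):
    M=[np.c_[P[n]['R'],P[n]['t']] for n in("top","scene")]
    X=cv2.triangulatePoints(M[0],M[1],und("top",a).T,und("scene",b).T);return (X[:3]/X[3]).T
def plane(n,uv,z):
    p=P[n];d=np.c_[und(n,uv),np.ones(len(und(n,uv)))]@p['R'];c=-p['R'].T@p['t'];return c+d*((z-c[2])/d[:,2])[:,None]
def crop(uv,f,o): return (np.array(uv,float)+.5)/f-.5+np.array(o)
E
python3 - <<'E'
from h import *
np.set_printoptions(precision=1,suppress=True)
T=lambda u:crop(u,5,(265,130));S=lambda u:crop(u,5,(120,190))
tm=crop([(372,88),(602,245),(497,397),(270,237)],8,(160,180));sm=crop([(537,245),(295,318),(228,222),(452,165)],8,(210,150))
M=tri(tm,sm);print("mod",M,M.mean(0))
pm=plane("top",tm,49);print(pm,pm.mean(0),[np.linalg.norm(pm[i]-pm[(i+1)%4]) for i in range(4)])
for a,b in((0,1),(3,2),(0,3),(1,2)):
    d=pm[b]-pm[a];print(np.degrees(np.arctan2(d[1],d[0])))
st=T([(287,384),(412,360),(312,511)]);ss=S([(385,285),(318,405),(250,258)]);print("seat",tri(st,ss))
st=T([(287,384),(412,360),(438,485),(312,511)]);p=plane("top",st,30);print(p,p.mean(0))
b=plane("top",T([(50,158),(528,64),(625,492),(138,590)]),16);print("base",b,b.mean(0),[np.linalg.norm(b[i]-b[(i+1)%4]) for i in range(4)])
for i,j in((1,0),(2,3),(2,1),(3,0)):
    d=b[j]-b[i];print(np.degrees(np.arctan2(d[1],d[0])))
k=tri(T([(361,200),(319,80),(358,303)]),S([(500,92),(669,220),(400,208)]));print("balls",k)
E
```

```text
mod [[540.2 145.8  48.1]
 [489.   70.6  45.3]
 [440.8 105.4  49.7]
 [491.1 178.7  49.4]] [490.3 125.1  48.1]
[[539.7 145.5  49. ]
 [488.1  69.9  49. ]
 [438.8 104.1  49. ]
 [491.  178.7  49. ]] [489.4 124.5  49. ] [np.float64(91.51693311142512), np.float64(60.00963506231915), np.float64(91.0710949512273), np.float64(58.985435206881874)]
-124.3347794487313
-124.9784149924481
145.73358287633576
145.3012515937219
seat [[ 498.  -159.5   29.7]
 [ 511.6 -226.6   22.4]
 [ 431.6 -171.7   26.6]]
[[ 498.  -159.5   30. ]
 [ 510.4 -225.8   30. ]
 [ 444.4 -238.4   30. ]
 [ 431.  -171.8   30. ]] [ 470.9 -198.9   30. ]
base [[ 621.   -35.3   16. ]
 [ 671.3 -294.6   16. ]
 [ 440.1 -341.1   16. ]
 [ 389.3  -80.8   16. ]] [ 530.4 -187.9   16. ] [np.float64(264.08547472167476), np.float64(235.77347397358272), np.float64(265.23498785022286), np.float64(236.15584730160566)]
100.96776683768478
101.05150126225287
11.36920074220078
11.089723130499465
balls [[ 578.5 -177.3  170.8]
 [ 643.  -165.2  127. ]
 [ 534.3 -186.2  105.4]]
```

```bash
cat >> h.py <<'E'
np.set_printoptions(precision=2,suppress=True)
def to(x,y,z,ang,wr=None):
    """shift in tool axes (mm) from measured pose, and tool-z turn so tool y points at world angle ang"""
    o=get_obs();R=o['eef_rot'];d=R.T@(np.array([x,y,z])-o['position'])
    a=np.degrees(np.arctan2(R[1,1],R[0,1]));t=-(ang-a);t=(t+90)%180-90
    print("pos",o['position'],"yang",round(a,2),"shift",d,"turn z",round(t,2),"tilt",np.degrees(R[:2,2]),"F",o['wrist_force'],"g",o['grip_width'],"t",o['time_s'])
E
python3 - <<'E'
from h import *
r=crop([(447,167),(492,190),(408,308),(362,288)],8,(160,180))
p=plane("top",r,83);print(p,p.mean(0))
T=lambda u:crop(u,5,(265,130))
# pads top faces z=69
p=plane("top",T([(262,415),(275,495),(465,375),(480,452)]),69);c=np.array([471.5,-199.5,69])
y=np.array([-np.sin(np.radians(11.1)),np.cos(np.radians(11.1)),0]);print(p,(p-c)@y)
to(489.5,124.7,140,55.4)
E
```

```text
[[511.85 116.98  83.  ]
 [504.5  102.63  83.  ]
 [467.18 129.18  83.  ]
 [473.54 143.85  83.  ]] [489.27 123.16  83.  ]
[[ 480.59 -141.52   69.  ]
 [ 439.84 -147.64   69.  ]
 [ 500.6  -245.66   69.  ]
 [ 461.26 -252.56   69.  ]] [ 55.15  56.99 -50.89 -50.1 ]
pos [144.14 607.69 230.51] yang 76.66 shift [-447.47 -390.14   91.12] turn z 21.26 tilt [-0.02 -0.08] F [ 0.03  0.17 -0.29] g 85.47295868274844 t 0.1
```

jog_arm([
  [-0.112,-0.097,0.0,0,0,7,100],
  [-0.224,-0.195,0.02,0,0,14,100],
  [-0.447,-0.39,0.09,0,0,21.3,100],
  [-0.447,-0.39,0.09,0,0,21.3,100],
  [-0.447,-0.39,0.09,0,0,21.3,100],
  [-0.447,-0.39,0.09,0,0,21.3,100],
  [-0.447,-0.39,0.09,0,0,21.3,100],
  [-0.447,-0.39,0.09,0,0,21.3,100],
  [-0.447,-0.39,0.09,0,0,21.3,100],
  [-0.447,-0.39,0.09,0,0,21.3,100],
  [-0.447,-0.39,0.09,0,0,21.3,100],
  [-0.447,-0.39,0.09,0,0,21.3,100],
  [-0.447,-0.39,0.09,0,0,21.3,100],
  [-0.447,-0.39,0.09,0,0,21.3,100],
  [-0.447,-0.39,0.09,0,0,21.3,100],
  [-0.447,-0.39,0.09,0,0,21.3,100],
  [-0.447,-0.39,0.09,0,0,21.3,100],
  [-0.447,-0.39,0.09,0,0,21.3,100],
], newtons=50)

```text
time_s: 1.9
position: [488.8, 126.5, 141.5]
eef_rot: [[-0.824, 0.567, 0.0], [0.567, 0.824, 0.0], [0.0, 0.0, -1.0]]
wrist_force: [-0.1, -0.5, -0.3]
grip_width: 85.4
```

Run:
```python
from h import *
to(489.4,124.2,54,55.4)
cv2.imwrite("pics/s1.png",cv2.resize(read_camera("scene")[130:290,150:350,::-1],None,fx=4,fy=4,interpolation=cv2.INTER_CUBIC))
```

```text
pos [488.85 126.52 141.46] yang 55.46 shift [-1.78 -1.64 87.46] turn z 0.06 tilt [0.01 0.02] F [-0.13 -0.46 -0.28] g 85.35729360373278 t 1.9
```

View pics/s1.png

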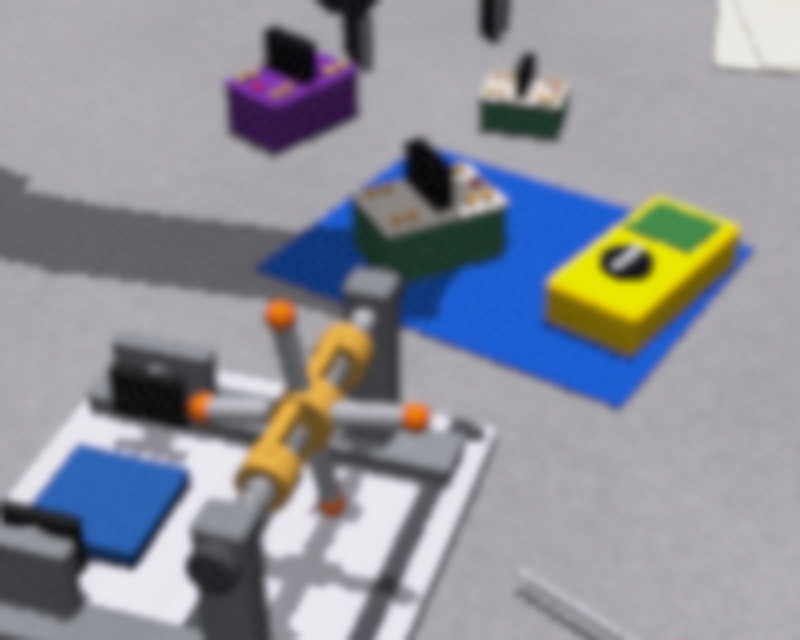

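Fingers (crop x≈355 and 495) straddle the module's long axis above it; the descent is clear.

jog_arm([
  [-0.0018,-0.0016,0.03,0,0,0,100],
  [-0.0018,-0.0016,0.06,0,0,0,80],
  [-0.0018,-0.0016,0.075,0,0,0,80],
  [-0.0018,-0.0016,0.0865,0,0,0,80],
  [-0.0018,-0.0016,0.0865,0,0,0,80],
  [-0.0018,-0.0016,0.0865,0,0,0,80],
])

```text
time_s: 2.55
position: [490.1, 123.3, 55.2]
eef_rot: [[-0.823, 0.568, 0.0], [0.568, 0.823, 0.0], [-0.0, 0.0, -1.0]]
wrist_force: [-0.3, -0.7, 0.7]
grip_width: 68.2
```

jog_arm([
  [0,0,0,0,0,0,0],
  [0,0,0,0,0,0,0],
  [0,0,0,0,0,0,0],
  [0,0,0,0,0,0,0],
  [0,0,0,0,0,0,0],
  [0,0,0,0,0,0,0],
  [0,0,0,0,0,0,0],
  [0,0,0,0,0,0,0],
  [0,0,0,0,0,0,0],
  [0,0,0,0,0,0,0],
])

```text
time_s: 3.55
position: [490.3, 123.5, 55.5]
eef_rot: [[-0.823, 0.568, 0.001], [0.568, 0.823, 0.001], [-0.001, 0.001, -1.0]]
wrist_force: [-1.2, 0.9, 5.6]
grip_width: 14.9
```

Run:
```python
from h import *
to(471.5,-199.5,140,101.1)
cv2.imwrite("pics/s2.png",cv2.resize(read_camera("scene")[130:290,150:350,::-1],None,fx=4,fy=4,interpolation=cv2.INTER_CUBIC))
```

```text
pos [490.3  123.49  55.45] yang 55.36 shift [-168.16 -276.32  -84.8 ] turn z -45.74 tilt [0.07 0.04] F [-1.17  0.88  5.57] g 14.929647648722911 t 3.55
```

View pics/s2.png

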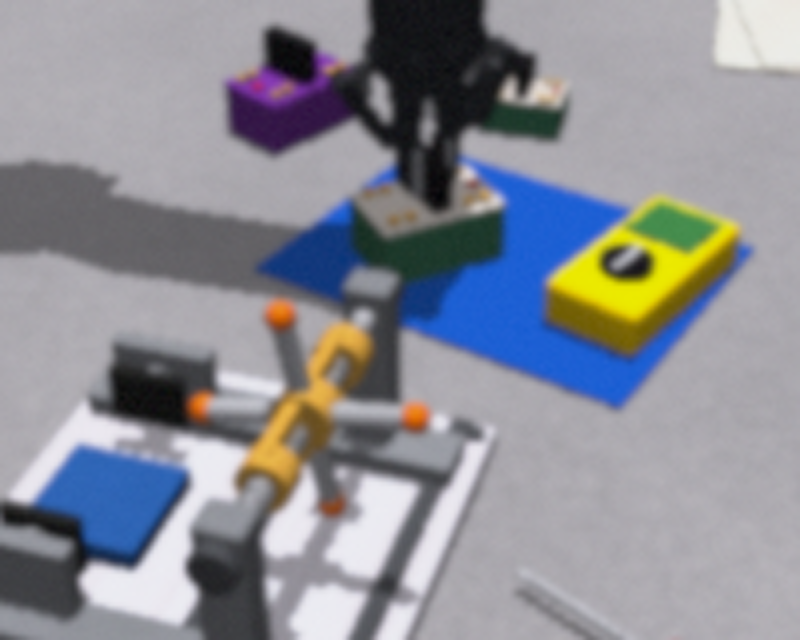

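jog_arm([
  [0,0,-0.03,0,0,0,0],
  [0,0,-0.07,0,0,0,0],
  [0,0,-0.11,0,0,0,0],
  [0,0,-0.11,0,0,0,0],
  [-0.017,-0.028,-0.115,0,0,-4,0],
  [-0.034,-0.056,-0.115,0,0,-9,0],
  [-0.05,-0.083,-0.115,0,0,-14,0],
  [-0.067,-0.11,-0.115,0,0,-19,0],
  [-0.084,-0.138,-0.115,0,0,-24,0],
  [-0.1,-0.166,-0.115,0,0,-29,0],
  [-0.118,-0.193,-0.115,0,0,-34,0],
  [-0.134,-0.221,-0.115,0,0,-39,0],
  [-0.151,-0.249,-0.115,0,0,-43,0],
  [-0.163,-0.267,-0.115,0,0,-45.7,0],
  [-0.168,-0.276,-0.115,0,0,-45.7,0],
  [-0.168,-0.276,-0.115,0,0,-45.7,0],
  [-0.168,-0.276,-0.115,0,0,-45.7,0],
  [-0.168,-0.276,-0.115,0,0,-45.7,0],
])

```text
time_s: 5.4
position: [471.3, -197.6, 169.4]
eef_rot: [[-0.981, -0.193, -0.001], [-0.193, 0.981, 0.001], [0.0, 0.001, -1.0]]
wrist_force: [0.3, -0.1, -3.4]
grip_width: 15.1
```

Run:
```python
from h import *
to(471.5,-199.5,81.5,101.1)
for n,(a,b,c,d) in {"scene":(160,330,110,310),"top":(120,260,250,420)}.items():
  cv2.imwrite(f"pics/{n}3.png",cv2.resize(read_camera(n)[a:b,c:d,::-1],None,fx=4,fy=4,interpolation=cv2.INTER_CUBIC))
```

```text
pos [ 471.27 -197.64  169.44] yang 101.15 shift [ 0.11 -1.96 87.94] turn z 0.05 tilt [-0.03  0.05] F [ 0.29 -0.07 -3.45] g 15.138209319097465 t 5.4
```

View pics/scene3.png

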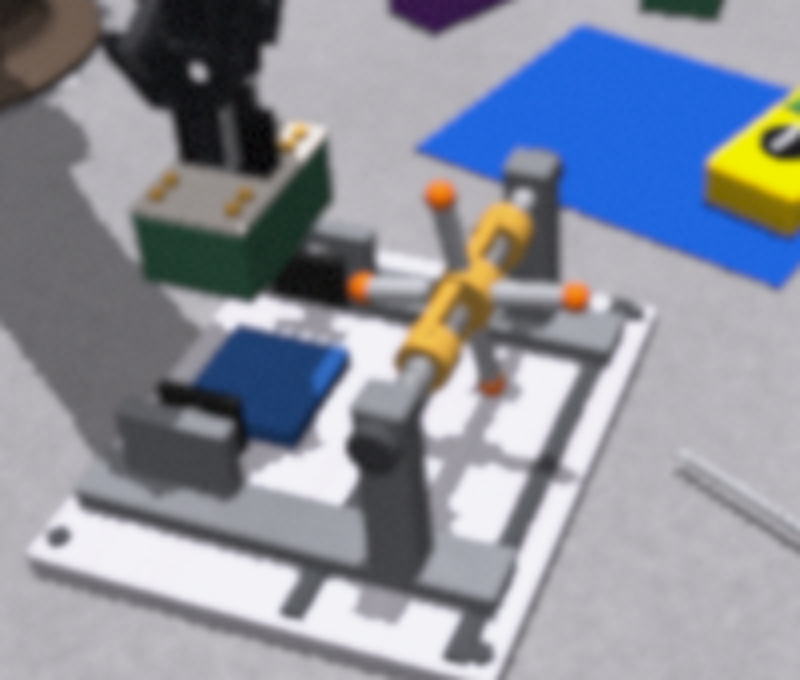

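View pics/top3.png

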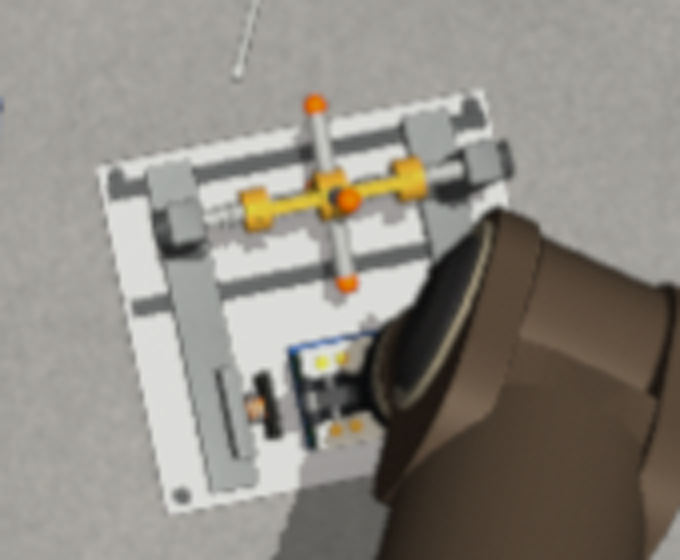

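The module hangs level and square above the seat (scene crop ≈(230,220), seat ≈(270,380)). I'm lowering it.

jog_arm([
  [0,-0.002,0.03,0,0,0,0],
  [0,-0.002,0.055,0,0,0,0],
  [0,-0.002,0.075,0,0,0,0],
  [0,-0.002,0.083,0,0,0,0],
  [0,-0.002,0.085,0,0,0,0],
  [0,-0.002,0.086,0,0,0,0],
  [0,-0.002,0.086,0,0,0,0],
])

```text
time_s: 6.2
position: [472.2, -201.4, 84.6]
eef_rot: [[-0.981, -0.192, 0.002], [-0.192, 0.981, -0.0], [-0.001, -0.001, -1.0]]
wrist_force: [-0.0, 0.1, -3.2]
grip_width: 15.5
```

Run:
```python
from h import *
to(471.5,-199.5,81.5,101.1)
for n,(a,b,c,d) in {"scene":(160,330,110,310)}.items():
  cv2.imwrite(f"pics/{n}4.png",cv2.resize(read_camera(n)[a:b,c:d,::-1],None,fx=4,fy=4,interpolation=cv2.INTER_CUBIC))
```

```text
pos [ 472.16 -201.42   84.63] yang 101.07 shift [0.28 2.01 3.13] turn z -0.03 tilt [ 0.09 -0.02] F [-0.01  0.12 -3.16] g 15.470182560801666 t 6.2
```

View pics/scene4.png

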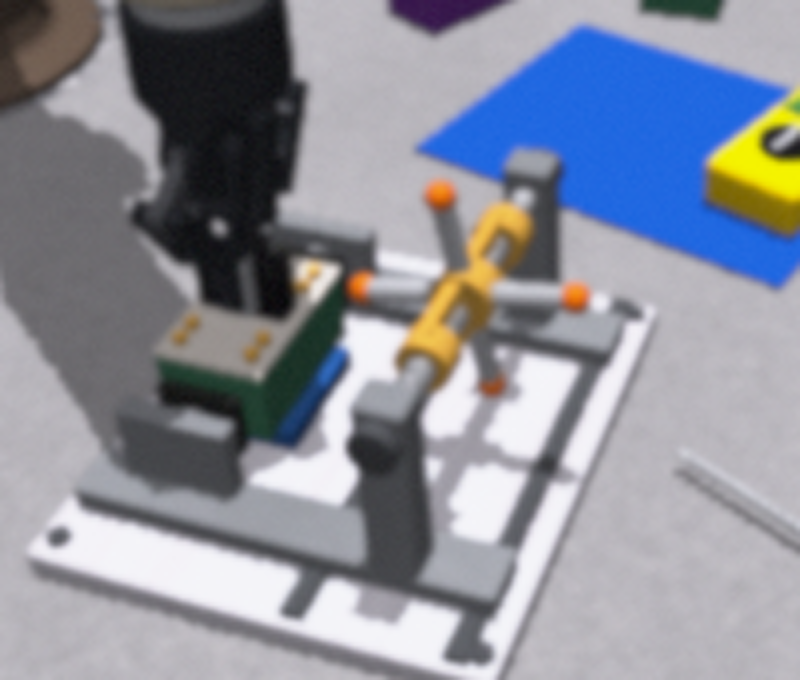

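Run:
```python
from h import *
p=plane("scene",crop([(158,365),(258,378),(342,266)],4,(110,160)),78);print(p)
a=np.radians(11.1);x=np.array([np.cos(a),np.sin(a),0]);y=np.array([-np.sin(a),np.cos(a),0]);c=np.array([471.5,-199.5,0])
print((p-c)@x,(p-c)@y)
# seat corner check in same view, fixed z=30
q=plane("scene",crop([(290,442),(346,350)],4,(110,160)),30);print((q-c)@x,(q-c)@y)
```

```text
[[ 461.   -257.5    78.  ]
 [ 509.79 -240.96   78.  ]
 [ 493.03 -150.76   78.  ]]
[-21.47  29.59  30.51] [-54.9  -48.06  43.68]
[36.72 33.69] [-40.06  31.93]
```

jog_arm([
  [0,0.001,0.001,0,0,0,0],
  [0,0.0015,0.002,0,0,0,0],
  [0,0.0015,0.003,0,0,0,0],
  [0,0.0015,0.0035,0,0,0,0],
  [0,0.0015,0.0035,0,0,0,0],
])

```text
time_s: 6.75
position: [471.3, -199.7, 81.4]
eef_rot: [[-0.981, -0.192, 0.001], [-0.192, 0.981, 0.001], [-0.001, 0.001, -1.0]]
wrist_force: [-4.4, 2.2, 12.6]
grip_width: 15.2
```

jog_arm([
  [0,0,0,0,0,0,20],
  [0,0,0,0,0,0,35],
  [0,0,0,0,0,0,50],
  [0,0,0,0,0,0,50],
  [0,0,0,0,0,0,50],
  [0,0,-0.01,0,0,0,50],
  [0,0,-0.04,0,0,0,50],
  [0,0,-0.08,0,0,0,50],
  [0,0,-0.12,0,0,0,50],
  [0,0,-0.12,0,0,0,50],
  [0,0,-0.12,0,0,0,0],
  [0,0,-0.12,0,0,0,0],
  [0,0,-0.12,0,0,0,0],
  [0,0,-0.12,0,0,0,0],
])

```text
time_s: 8.15
position: [470.6, -199.7, 199.3]
eef_rot: [[-0.981, -0.192, -0.002], [-0.192, 0.981, 0.0], [0.002, 0.001, -1.0]]
wrist_force: [-0.4, 0.9, 0.4]
grip_width: 0.1
```

Run:
```python
from h import *
to(471.5,-199.5,201.5,101.1)
for n,(a,b,c,d) in {"scene":(160,330,110,310),"top":(120,260,250,420)}.items():
  cv2.imwrite(f"pics/{n}5.png",cv2.resize(read_camera(n)[a:b,c:d,::-1],None,fx=4,fy=4,interpolation=cv2.INTER_CUBIC))
```

```text
pos [ 470.61 -199.7   199.3 ] yang 101.06 shift [-0.91  0.02 -2.2 ] turn z -0.04 tilt [-0.11  0.02] F [-0.36  0.9   0.39] g 0.09688735881658961 t 8.15
```

View pics/scene5.png

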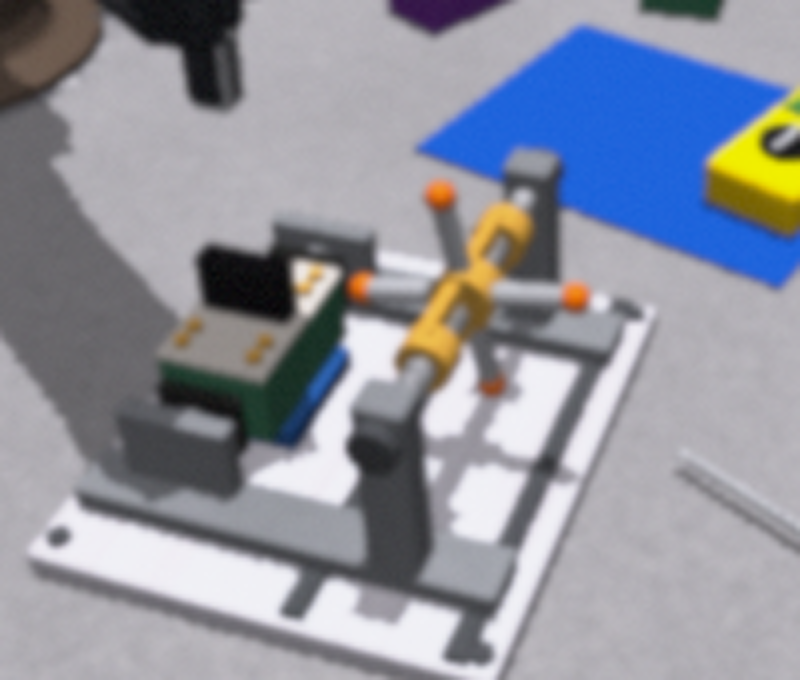

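View pics/top5.png

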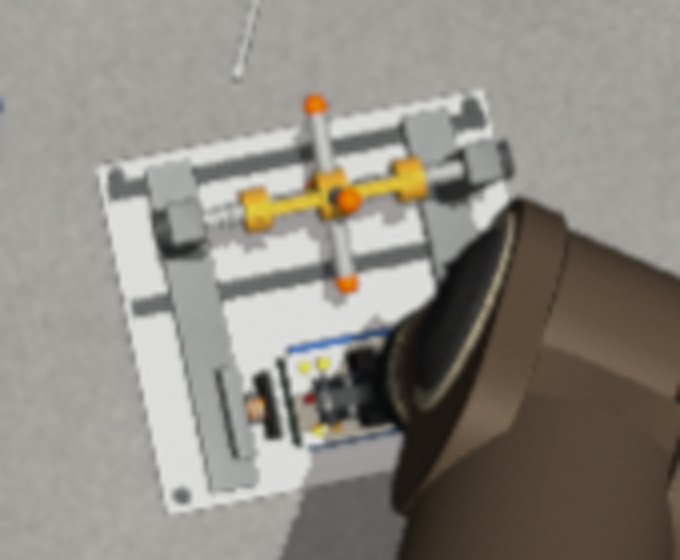

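The module is released and stands upright on the seat. Next is the first stroke on the upper arm, with the closed fingertip following the arm's circle.

jog_arm([
  [-0.04,0,0,0,0,0,0],
  [-0.07,0,0.01,0,0,0,0],
  [-0.0757,0,0.0463,0,0,0,0],
  [-0.0757,0,0.0463,0,0,0,0],
  [-0.0887,0,0.0443,0,0,0,0],
  [-0.0947,0,0.0443,0,0,0,0],
  [-0.1037,0,0.0443,0,0,0,0],
  [-0.1107,0,0.0439,0,0,0,0],
  [-0.1177,0,0.0447,0,0,0,0],
  [-0.1245,0,0.0467,0,0,0,0],
  [-0.1308,0,0.0498,0,0,0,0],
  [-0.1365,0,0.054,0,0,0,0],
  [-0.1413,0,0.0591,0,0,0,0],
  [-0.1413,0,0.0591,0,0,0,0],
])

```text
time_s: 9.65
position: [611.5, -172.3, 141.0]
eef_rot: [[-0.981, -0.193, 0.002], [-0.193, 0.981, -0.0], [-0.002, -0.001, -1.0]]
wrist_force: [0.1, -0.8, 1.3]
grip_width: -0.0
```

```bash
cat > look.py <<'E'
import sys
from h import *
k=sys.argv[1]
o=get_obs();a=np.radians(11.1);x=np.array([np.cos(a),np.sin(a),0]);y=np.array([-np.sin(a),np.cos(a),0]);d=o['position']-[589,-176,115]
print("u,v,w",d@x,d@y,d[2],"F",o['wrist_force'],o['time_s'])
im=read_camera("scene")[160:330,110:310,::-1]
cv2.imwrite(f"pics/scene{k}.png",cv2.resize(im,None,fx=4,fy=4,interpolation=cv2.INTER_CUBIC))
E
python3 look.py 6
```

```text
u,v,w 22.806156439784626 -0.74935108879511 25.981591711328633 F [ 0.1  -0.85  1.27] 9.65
```

View pics/scene6.png

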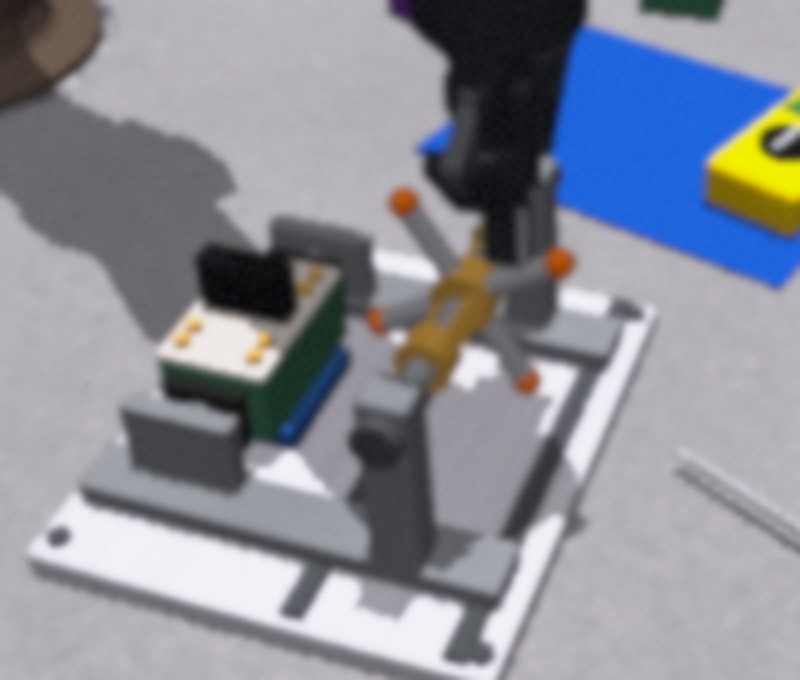

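jog_arm([
  [-0.0039,0,0.006,0,0,0,0],
  [-0.0067,0,0.0123,0,0,0,0],
  [-0.008,0,0.0175,0,0,0,0],
  [-0.0084,0,0.019,0,0,0,0],
  [-0.0084,0,0.019,0,0,0,0],
  [-0.0084,0,-0.02,0,0,0,0],
  [-0.0084,0,-0.062,0,0,0,0],
  [0.03,0,-0.066,0,0,0,0],
  [0.064,0,-0.06,0,0,0,0],
  [0.066,0,-0.03,0,0,0,0],
  [0.066,0,-0.0148,0,0,0,0],
  [0.066,0,-0.0148,0,0,0,0],
])

```text
time_s: 10.9
position: [543.2, -184.7, 153.9]
eef_rot: [[-0.981, -0.192, -0.004], [-0.192, 0.981, 0.001], [0.004, 0.002, -1.0]]
wrist_force: [0.7, 0.7, 0.4]
grip_width: 0.0
```

```bash
python3 look.py 7
```

```text
u,v,w -46.61274076617551 0.25571540789728486 38.85904782601594 F [0.69 0.71 0.44] 10.9
```

View pics/scene7.png

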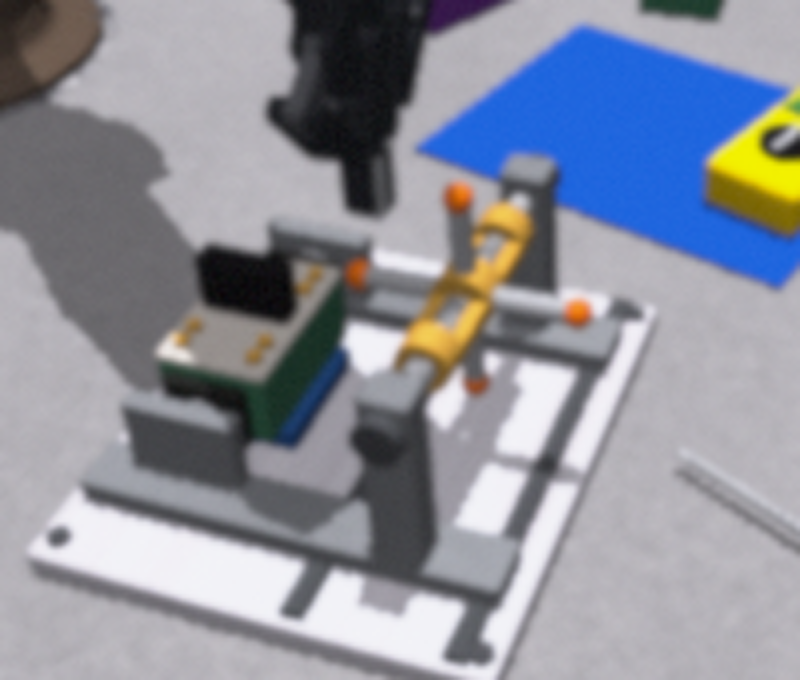

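jog_arm([
  [-0.0134,0,0,0,0,0,0],
  [-0.0214,0,0,0,0,0,0],
  [-0.0284,0,0,0,0,0,0],
  [-0.0354,0,-0.0004,0,0,0,0],
  [-0.0424,0,0.0004,0,0,0,0],
  [-0.0492,0,0.0024,0,0,0,0],
  [-0.0555,0,0.0055,0,0,0,0],
  [-0.0612,0,0.0097,0,0,0,0],
  [-0.066,0,0.0148,0,0,0,0],
  [-0.0699,0,0.0207,0,0,0,0],
  [-0.0727,0,0.0271,0,0,0,0],
  [-0.074,0,0.0325,0,0,0,0],
  [-0.0744,0,0.034,0,0,0,0],
  [-0.0744,0,0.034,0,0,0,0],
  [-0.0744,0,0,0,0,0,0],
  [-0.0744,0,-0.045,0,0,0,0],
  [-0.036,0,-0.05,0,0,0,0],
  [-0.002,0,-0.045,0,0,0,0],
  [0,0,-0.015,0,0,0,0],
  [0,0,0,0,0,0,0],
])

```text
time_s: 12.95
position: [543.8, -185.4, 154.8]
eef_rot: [[-0.982, -0.191, -0.0], [-0.191, 0.982, 0.001], [0.0, 0.001, -1.0]]
wrist_force: [0.8, 0.6, -0.3]
grip_width: 0.1
```

```bash
python3 look.py 8
```

```text
u,v,w -46.13848266699373 -0.5616814077136493 39.81563463026836 F [ 0.83  0.58 -0.32] 12.95
```

View pics/scene8.png

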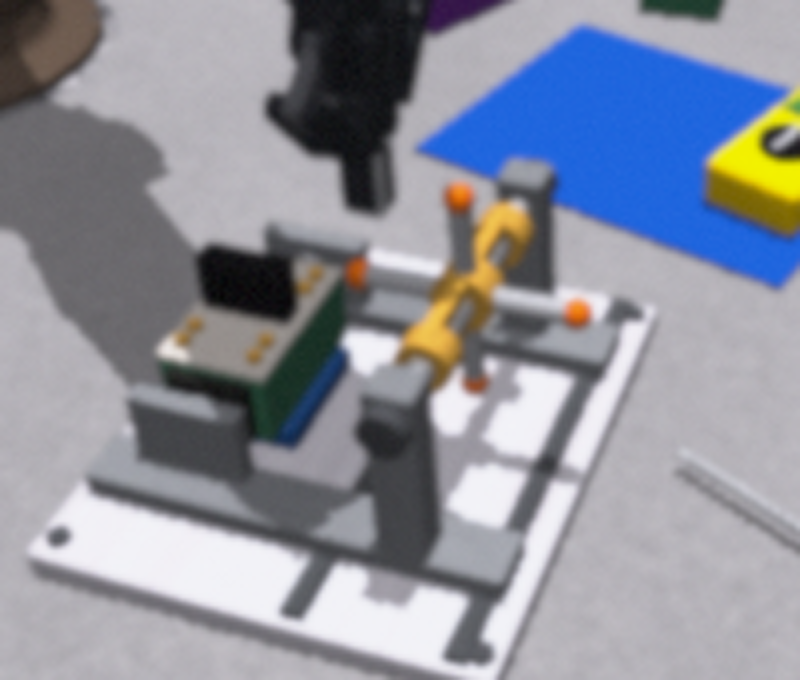

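jog_arm([
  [-0.0134,0,0,0,0,0,0],
  [-0.0214,0,0,0,0,0,0],
  [-0.0284,0,0,0,0,0,0],
  [-0.0354,0,-0.0004,0,0,0,0],
  [-0.0424,0,0.0004,0,0,0,0],
  [-0.0492,0,0.0024,0,0,0,0],
  [-0.0555,0,0.0055,0,0,0,0],
  [-0.0612,0,0.0097,0,0,0,0],
  [-0.0643,0,0.013,0,0,0,0],
  [-0.0643,0,0.013,0,0,0,0],
  [-0.0643,0,0.013,0,0,0,0],
  [-0.063,0,-0.01,0,0,0,0],
  [-0.063,0,-0.05,0,0,0,0],
  [-0.063,0,-0.09,0,0,0,0],
  [-0.063,0,-0.12,0,0,0,0],
  [-0.063,0,-0.12,0,0,0,0],
])

```text
time_s: 14.6
position: [609.5, -174.0, 281.1]
eef_rot: [[-0.981, -0.192, 0.009], [-0.192, 0.981, -0.001], [-0.008, -0.003, -1.0]]
wrist_force: [-0.2, 0.2, -0.2]
grip_width: -0.0
```

```bash
python3 look.py 9
python3 - <<'E'
from h import *
cv2.imwrite("pics/top9.png",cv2.resize(read_camera("top")[120:260,250:420,::-1],None,fx=4,fy=4,interpolation=cv2.INTER_CUBIC))
E
```

```text
u,v,w 20.45537438333201 -1.9675831102735835 166.06396651839844 F [-0.15  0.17 -0.17] 14.6
```

View pics/scene9.png

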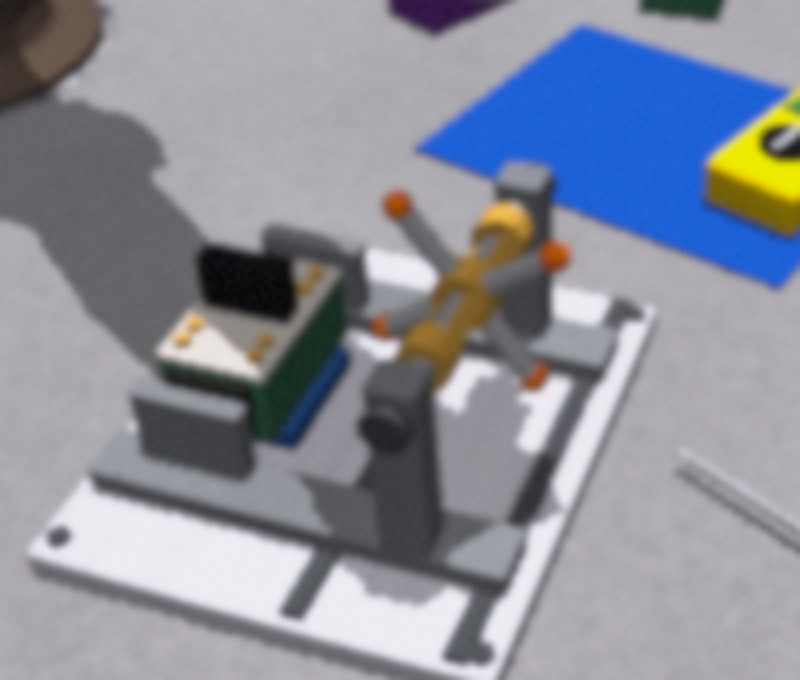

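View pics/top9.png

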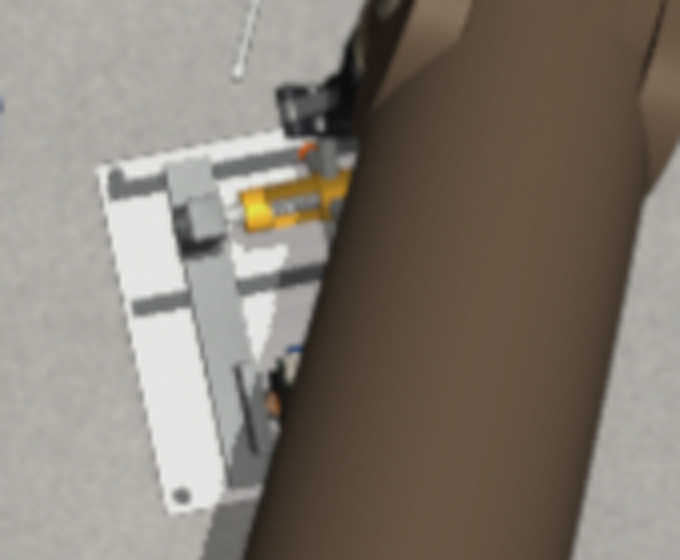

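jog_arm([
  [0.04,0.1,-0.02,0,0,0,0],
  [0.05,0.33,-0.02,0,0,0,0],
  [0.05,0.33,-0.02,0,0,0,0],
  [0.05,0.33,-0.02,0,0,0,0],
  [0.05,0.33,-0.02,0,0,0,0],
  [0.05,0.33,-0.02,0,0,0,0],
  [0.05,0.33,-0.02,0,0,0,0],
  [0.05,0.33,-0.02,0,0,0,0],
  [0.05,0.33,-0.02,0,0,0,0],
  [0.05,0.33,-0.02,0,0,0,0],
])

```text
time_s: 15.7
position: [494.6, 139.7, 295.1]
eef_rot: [[-0.982, -0.19, -0.001], [-0.19, 0.982, -0.001], [0.001, -0.001, -1.0]]
wrist_force: [0.4, -1.6, 0.1]
grip_width: 0.4
```

```bash
python3 look.py 10
python3 - <<'E'
from h import *
cv2.imwrite("pics/top10.png",cv2.resize(read_camera("top")[130:255,265:400,::-1],None,fx=5,fy=5,interpolation=cv2.INTER_CUBIC))
E
```

```text
u,v,w -31.851039056490322 327.9361636093067 180.09479347362162 F [ 0.39 -1.57  0.06] 15.7
```

View pics/top10.png

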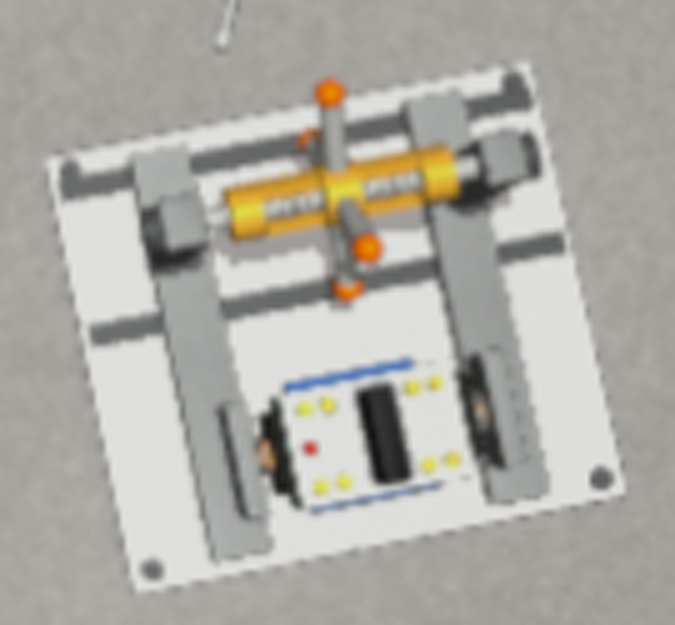

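View pics/scene10.png

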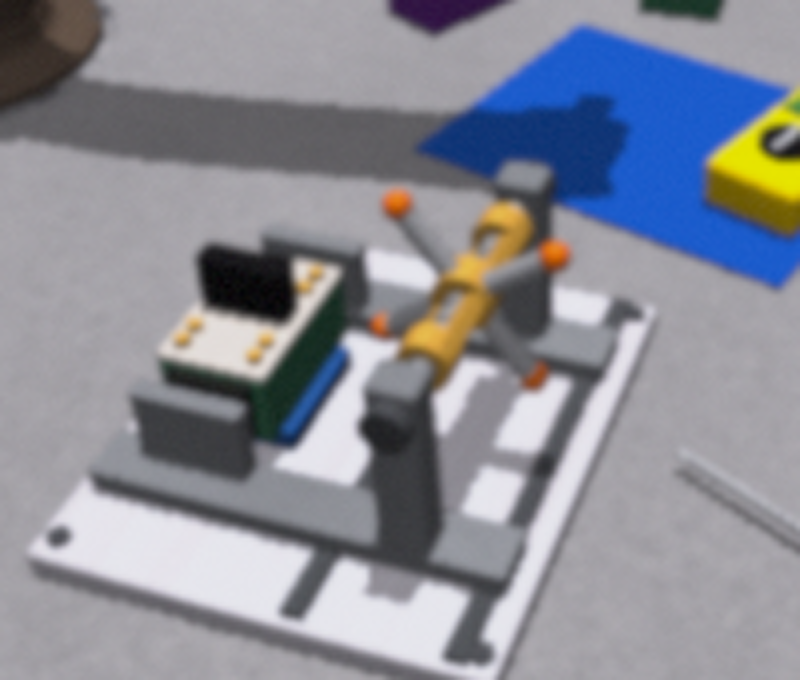

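Run:
```python
from h import *
T=lambda u:crop(u,5,(265,130));S=lambda u:crop(u,4,(110,160))
a=np.radians(11.1);x=np.array([np.cos(a),np.sin(a),0]);y=np.array([-np.sin(a),np.cos(a),0]);C=np.array([589,-176,115.]);c=np.array([471.5,-199.5,0])
k=tri(T([(329,93),(368,248)]),S([(554,254),(397,204)]))-C
print("u,w",k@x,k[:,2],"ang",np.degrees(np.arctan2(k@x,k[:,2])))
m=plane("top",T([(278,401),(297,506)]),75)-c; print("module +y end",m@x,m@y)
r=plane("top",T([(360,388),(392,383),(412,478),(380,485)]),109)-c;print("rib",r.mean(0)@x,r.mean(0)@y)
yd=r[3]-r[0];print("rib ang",np.degrees(np.arctan2(*(r[0]-r[3])[[1,0]])))
# jaw plate tops
p=plane("top",T([(222,407),(240,402),(246,518),(259,513),(490,353),(503,466)]),73)-c;print("plates",p@y)
```

```text
u,w [ 44.85 -32.61] [33.79 45.33] ang [ 53.01 -35.73]
module +y end [ 25.42 -28.52] [46.44 47.91]
rib -0.9591039263423541 1.902042445254157
rib ang 10.77860648729399
plates [ 74.75  65.25  74.27  67.29 -64.96 -59.23]
```

Run:
```python
from h import *
im=read_camera("top")[:,:,::-1]
z=lambda a,b,c,d:cv2.resize(im[a:b,c:d],None,fx=12,fy=12,interpolation=cv2.INTER_CUBIC)
cv2.imwrite("pics/pads.png",np.hstack([z(205,240,305,335),z(195,230,350,380)]))
```

```text
(no output)
```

View pics/pads.png

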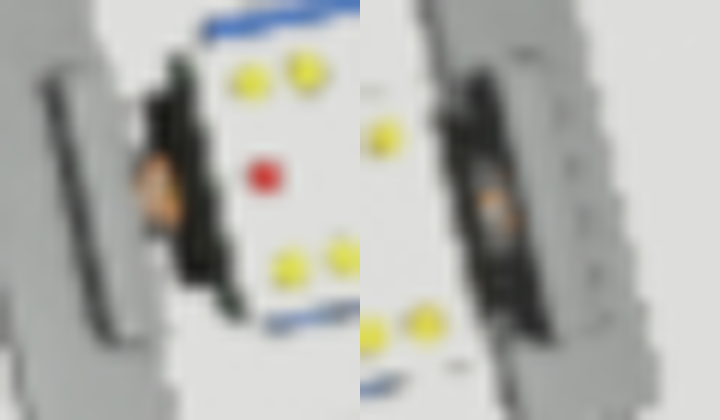

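```bash
python3 -c "
from workcell import *
print(get_obs()['wrist_force'],get_obs()['time_s']);print(sign_off())"
```

```text
[-0.55108728 -0.11769712 -0.6382501 ] 15.85
the job is handed in; nothing more can be done
None
```

The module is clamped on the blue seat, and I handed the job in at about 16 s on the robot's clock. sign_off gave no verdict.

I lifted the larger green module by its rib and set it upright and square on the seat. I released it before turning anything. I then turned the turnbuckle in three strokes with the closed fingertips, from about 79° to 324° (about 5.65 rad). The arm ended clear of everything, with the wrist force near zero.

**Pads:** the turn works out at about 3.9 mm press-in on each side. The left stem measures about 8 mm in the top view, as it should. The right stem is partly hidden and looks about the same.

**Module:** it sits within about 1 mm of the seat's middle in x and 2 mm in y, and less than 1° from square. I took it as upright by eye; I did not measure its tilt after release. The jaw plates' midpoint shows the same +2 mm in y, so that is probably a calibration offset.

**Weaker check:** the jaw-plate edges were too blurred to pin down, with readings scattered by about 4 mm. They confirm the symmetry only roughly.

**Bystanders:** I never touched the meter, screwdriver or spray can. I did not measure their positions again at the end.

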